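# Pin the tilting pan level

## Task

The small tilting pan on the hob has been emptied and still leans over on its trunnions. Push its handle down until the pan sits level on its stop, then take the thicker, longer-shanked lock pin out of the drilled rest and push it fully home through the holes of the lock beside the pan, so that the pan cannot tip during the next batch. Leave the other pin and the things standing round about where they are.

Things in the scene. Friction and masses are not known exactly. Their poses are not given: they have to be found in the camera images.
- pan (a joint): Tilt of the pan about its trunnions, in rad: 0 = level, against a firm stop, where the holes of the lock line up; at most 0.75. It grows as the handle rises. Light friction (about 2 N at the handle) keeps the pan wherever it is left; pushing the handle down with shut fingers is enough.
- pan_handle (a point): Point on the top of the pan's round black handle grip, 165 mm from the trunnion axis; the grip is 22 to 24 mm thick and runs from 120 to 206 mm from that axis. The point turns with the pan: x along the handle towards the pan, y along the trunnions, z up when level. The trunnion axis lies at x = 165, z = -21 mm of this frame, 115 mm above the hob.
- lock_mouth (a point): Centre of the mouth of the lock's hole. z points out of the hole (up and towards the handle's side, 35 degrees from vertical). The pin goes in along -z through three plates, each 6 mm with 3 mm gaps: outer plate of a fixed clevis (36 x 38 mm), rim of the pan's quadrant, inner clevis plate. Holes 12.5 mm wide, stack 24 mm deep, 30 mm free behind. Lined up only when the pan is level.
- lock_pin_grip (a point): Centre of the steel lock pin's grip (ribbed cylinder, 22 mm across, 36 mm long); z runs from nose to grip. Below it a neck, then a flange 28 mm across whose underside is 29 mm below this point, then the shank, 10 mm across, 45 mm long, tapered nose (its end 74 mm below this point). 120 g. It stands upright in the rest, flange on the rest's top; it pulls straight up.
- pin_rest: Heavy steel block, 130 x 54 mm and 49 mm high, on a foot plate 158 x 60 mm, fixed, with two holes 74 mm apart along its x axis. Origin under its centre, z up. The lock pin stands in the hole at x = -37 mm, the small pin in the hole at x = +37 mm.
- small_pin: A thinner, shorter steel pin of other equipment: shank 6 mm in diameter and 30 mm long, grip 14 mm in diameter, 67 mm overall. Origin at its nose. It stands in the other hole of the rest and stays there.
- spice_a: Spice jar with a red cap, 45 mm in diameter, 106 mm high, origin under its centre. To be left alone.
- spice_b: Another spice jar with a red cap, 45 mm in diameter, 106 mm high, origin under its centre. To be left alone.
- pepper_mill: Wooden pepper mill, 58 mm in diameter, 160 mm high, origin under its centre. To be left alone.
- timer: Round white kitchen timer, 68 mm in diameter, 50 mm high, origin under its centre. To be left alone.
- stand: Fixed steel stand (200 mm long, 226 mm wide) that carries the pan on trunnions. Origin on the hob under the pan's centre; x points from the handle towards the pan, y along the trunnions to the left, z up. The steel pan is 166 mm across and 75 mm deep, its rim 145 mm above the hob when level. The lock is 127 mm to the right of its centre.
Not all that is in view belongs to the job. Leave any orange look-alike of the part that bears lock_pin_grip alone.

How it is judged:
By the outcome, as a careful person would: the job done as asked, in the order asked, and still so for the second after the job is handed in, with the robot touching nothing.
It also fails if it takes over 54 s, if anything falls off the work surface, if the arm or the gripper's body presses on something with over 40 N, if the wrist force passes 120 N, or if a joint passes its speed limit or range.

## Robot

A 7-joint arm with a two-finger parallel gripper is mounted at the origin on a cart in front of the work surface, level with it; the furniture and walls round the work are solid. World frame = base frame: x ahead of the robot, y to its left, z up, the work surface at z = 0. Lengths are in m, angles in rad, forces in N, time in s.
With the tool pointing down it reaches from about 0.4 to 0.9 m from the base axis. Payload 5.5 kg.
Tool frame: the origin (TCP) lies at the very end of the fingers, on their centre line; the grasp point (between the pads) lies 19 mm behind it (r.hold_point_z is the distance from the TCP to the grasp point, in m); z points along the fingers, y is the line along which they close (so a half turn about z gives the same grasp; the last joint's range is limited). The gripper opens to 92 mm and grips with 3 to 60 N. Pads are 19 mm wide; open, the fingers measure 130 mm over their backs; the gripper's body (75 mm by 190 mm) begins 47 mm behind the grasp point.
Start: joints at [1.373, 0.501, -0.427, 1.55, 0.221, 1.138, -0.21], TCP at [0.289, -0.582, 0.227] pointing down, gripper open.
Joint ranges: [-2.88, 2.88], [-0.31, 2.03], [-1.54, 1.56], [0.2, 2.42], [-1.41, 4.55], [0.19, 2.02], [-2.57, 2.57]. Speed limits (rad/s): [2.57, 2.57, 3.14, 3.14, 3.14, 3.14, 3.14].

## Interface

Orientations are given as a unit quaternion [x, y, z, w].
In Python, from rig import r gives the robot as it stands. The module is installed in compiled form; this text tells all that it offers.
- The arm moves only by the tool play_rows, never from a script. Its argument "deltas" is a list of rows, each a list of 3 entries, a list of its own where there are three numbers: the closure, from 0 (fully open) to 1 (shut), then the shift along the world's x, y, z in m, then the turn about the world's z in degrees. A call has exactly 8 rows; each row shifts and turns the commanded pose from where the row before left it; what a row does not reach is not made up. A row lasts 1/12 s, in which the tool goes at most 41.7 mm and 7.16 degrees, less where a joint would pass 70% of its speed; a pose out of reach is approached as far as the arm can. A call with a gripper value outside its range is refused whole. The fingers move at their own pace and stop on an object; the grip force is fixed at half the most. Time passes only in rows, so rows that do not move let the fingers close, or fill a call up. It gives the time, the measured TCP pose, the force, the opening and the grip force at its end, in the units of the state.
- r.observe(): the state, without advancing time (a new reading comes with each control period).
- r.grab_frame(name): name is "side" or "top"; returns a dict with "img" (420x560x3 uint8, red, green, blue), "range_z" (420x560 float32, m along the optical axis (not along the pixel's ray), 0 where there is no reading), "mtx" (3x3 intrinsics, pixels), "R" (3x3) and "t" (3): a world point X has camera coordinates R X + t. Camera axes: x right, y down, z forward; pixel columns grow to the right and rows downward; lengths in m; the calibration is good to about 2 mm. A picture is of the moment at which its call begins.
- r.finish_job(): hands the job in; it is judged then, once.
The state is a dict: "time_s": time; "joint_positions": joint angles; "joint_vel": joint speeds; "tau": joint torques, N m; "tcp_pos": TCP position; "orientation": TCP orientation; "ft_force": force on the tool from outside, world axes, zero at the start; "moment": the same for the moment, N m; "finger_gap": opening from 0.0 (shut) to 1.0 (fully open); "grip_force": force on a finger pad.
Only numpy, scipy, OpenCV 4.12 (cv2) and the standard library are available. Lean on these libraries where they do the work, as an engineer would, in place of code of your own. Each camera call takes 0.05 s, during which the arm holds its last target. There are 200 camera calls.

## Working session

There is one attempt and no reset: what is moved stays moved. The work goes in short steps, Python scripts to look and compute and a tool call to move; the robot and the scene stay as the last step left them, time stands still between calls to the robot, and variables do not carry over. Pictures are saved under pics/ and viewed, at most 10 in all, crops included, and the job is handed in when it is done.

Besides the shell and the picture viewer there is one more tool, called as name(argument=value, ...) on one line, values as JSON. play_rows: Moves the arm, as the interface text tells. Its arguments: {"type":"object","properties":{"deltas":{"type":"array"}},"required":["deltas"]}

```bash
mkdir -p pics; cat > h.py <<'E'
import numpy as np, cv2
from rig import r
def grab(n):
    f=r.grab_frame(n); np.savez(f'{n}.npz',**f); return f
def save(f,name,box=None,s=1):
    im=f['img'][:,:,::-1]
    if box: im=im[box[1]:box[3],box[0]:box[2]]
    cv2.imwrite('pics/'+name,cv2.resize(im,None,fx=s,fy=s,interpolation=cv2.INTER_CUBIC))
def pts(f):
    z=f['range_z']; K=f['mtx']; v,u=np.indices(z.shape)
    c=np.stack([(u-K[0,2])/K[0,0]*z,(v-K[1,2])/K[1,1]*z,z],-1)
    w=(c-f['t'])@f['R']; w[z==0]=np.nan; return w
def proj(f,X):
    c=f['R']@np.array(X)+f['t']; p=f['mtx']@c; return p[:2]/p[2]
E
python3 - <<'E'
from h import *
for n in('side','top'):
    f=grab(n); save(f,n+'0.png',s=1.4); print(n,f['mtx'].tolist(),(-f['R'].T@f['t']).round(3),f['R'].round(3).tolist())
print(r.observe(), r.hold_point_z)
E
```

```text
side [[451.67478910245615, 0.0, 284.46257741127266], [0.0, 451.67478910245615, 204.81184635578012], [0.0, 0.0, 1.0]] [ 0.153 -0.605  0.558] [[0.826, -0.564, -0.0], [-0.273, -0.4, -0.875], [0.493, 0.722, -0.485]]
top [[447.8408551103231, 0.0, 276.270907452889], [0.0, 447.8408551103231, 208.46575403280275], [0.0, 0.0, 1.0]] [0.469 0.038 1.276] [[0.022, -1.0, 0.012], [-0.994, -0.023, -0.108], [0.108, -0.01, -0.994]]
{'time_s': 0.1, 'joint_positions': array([ 1.37321621,  0.50180064, -0.42679873,  1.55133551,  0.22077739,
        1.13831664, -0.21032887]), 'joint_vel': array([ 0.00037911, -0.00059676, -0.00082799, -0.00388   , -0.000815  ,
        0.0005522 , -0.00070129]), 'tau': array([-1.10531555e-02, -5.67869711e+01, -5.83869562e+00, -2.79913884e+01,
       -6.91066124e-02,  2.41544185e-02,  6.69112023e-05]), 'tcp_pos': array([ 0.28870276, -0.58165172,  0.22575625]), 'orientation': array([ 9.73576962e-01,  2.28357350e-01, -1.64351395e-04, -8.90890938e-04]), 'ft_force': array([ 0.45531662, -1.02098403, -0.05602081]), 'moment': array([-0.01325391, -0.03599496,  0.01389044]), 'grip_force': 0.0, 'finger_gap': 0.9988391128220477} 0.0188
```

View pics/side0.png

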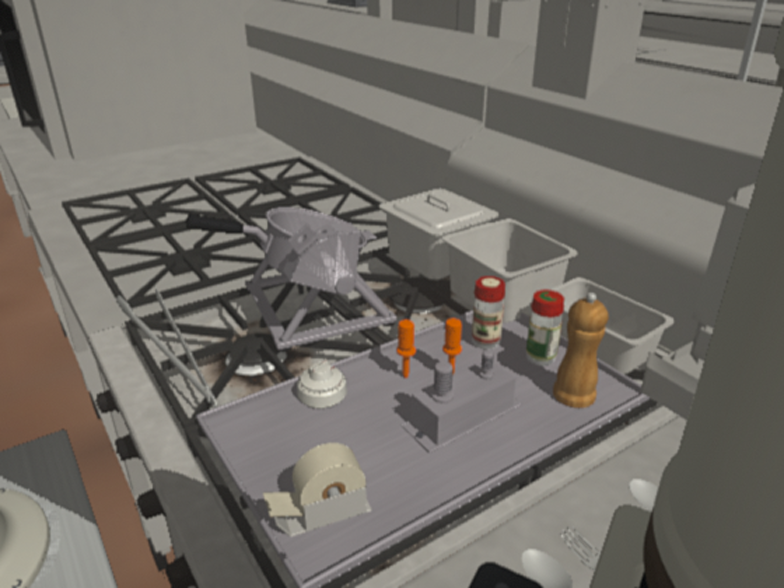

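View pics/top0.png

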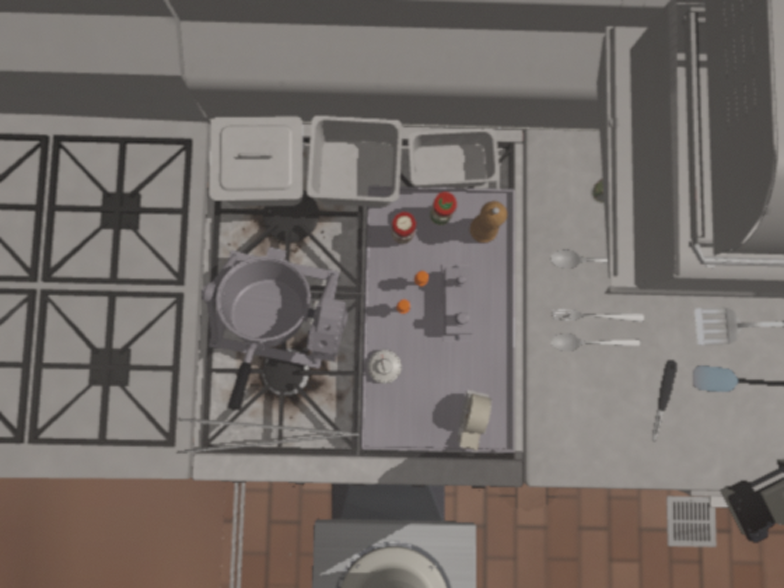

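Side view (1.4x pixels): the rest is at (465,400), with a thick grey pin at (443,380) and a thin grey pin at (487,360). Orange look-alikes stand at (406,345) and (453,340). The candidates for the lock pin are these four, and I choose the thick grey one at (443,380), which is at (463,318) in the top view. The pan is at (310,240), its handle at (215,222), and the lock is on the right side near (350,285), or (330,310) in the top view.

```bash
python3 - <<'E'
from h import *
S=dict(np.load('side.npz'));T=dict(np.load('top.npz'))
a=cv2.resize(S['img'][220:325,270:390,::-1],None,fx=3.3,fy=3.3,interpolation=cv2.INTER_CUBIC)
b=cv2.resize(S['img'][135:255,130:290,::-1],None,fx=2.5,fy=2.89,interpolation=cv2.INTER_CUBIC)
b=cv2.resize(b,(400,346)); cv2.imwrite('pics/c1.png',np.hstack([a[:346],b]))
for n,f in(('S',S),('T',T)):
    w=pts(f); g=f['img'].astype(int); 
    hsv=cv2.cvtColor(f['img'],cv2.COLOR_RGB2HSV)
    # tall grey things in rest area
    X,Y,Z=w[...,0],w[...,1],w[...,2]
    m=((Z>.065)&(Z<.14)&(hsv[...,1]<60)&(X>.3)&(X<.75)&(Y>-.45)&(Y<-.22)).astype(np.uint8)
    k,l,st,c=cv2.connectedComponentsWithStats(m)
    for i in range(1,k):
        if st[i,4]>12:
            p=w[l==i]; print(n,'grey',st[i],p.mean(0).round(4),p.min(0).round(3),p.max(0).round(3))
    m=((hsv[...,1]>200)&(hsv[...,0]<14)&(hsv[...,2]>150)).astype(np.uint8)
    k,l,st,c=cv2.connectedComponentsWithStats(m)
    for i in range(1,k):
        if st[i,4]>25:
            p=w[l==i]; print(n,'orange',c[i].round(),np.nanmean(p,0).round(3),np.nanmax(p,0).round(3))
    # block top
    m=(abs(Z-.053)<.012)&(hsv[...,1]<60)&(X>.4)&(X<.7)&(Y>-.45)&(Y<-.28)
    p=w[m]; print(n,'rest',m.sum(),p.mean(0) if m.sum() else 0,cv2.minAreaRect(p[:,:2].astype(np.float32)*1000) if m.sum() else 0)
    # handle: dark, high
    m=((hsv[...,2]<60)&(Z>.1)&(Z<.35)&(X>.25)&(X<.7)&(Y>-.1)&(Y<.35)).astype(np.uint8)
    k,l,st,c=cv2.connectedComponentsWithStats(m)
    for i in range(1,k):
        if st[i,4]>60:
            p=w[l==i]; u,s,v=np.linalg.svd(p-p.mean(0),full_matrices=False); t=(p-p.mean(0))@v[0]; print(n,'handle',st[i],p.mean(0).round(4),v[0].round(3),t.min(),t.max())
E
```

```text
S orange [288. 239.] [ 0.567 -0.011  0.083] [0.58  0.002 0.097]
S orange [290. 262.] [ 0.572 -0.01   0.024] [ 0.576 -0.007  0.038]
S rest 0 0 0
S handle [132 152  41  14 367] [0.4153 0.2712 0.1839] [ 0.937 -0.161 -0.31 ] -0.0381317413980438 0.043612321234913244
T rest 0 0 0
T handle [164 259  16  33 235] [0.4211 0.276  0.187 ] [-0.926  0.157  0.343] -0.04180046564624685 0.0399254085905033
```

View pics/c1.png

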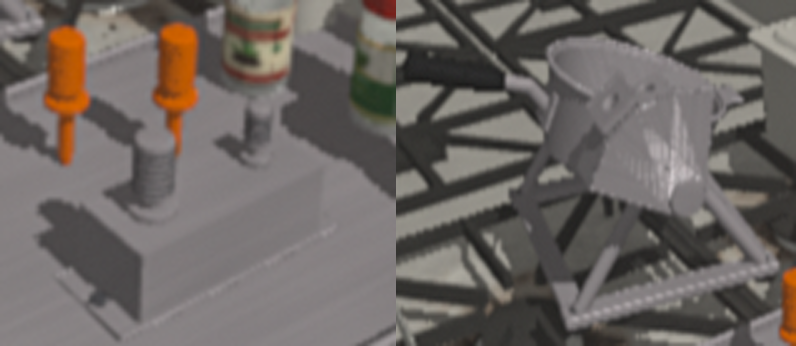

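Crop: the rest's near pin (155,170) is thick and grey with a flange, which makes it the lock pin. The far one at (258,130) is the thinner pin. The orange ones at (66,70) and (178,70) are to be left. The handle has yaw of about -9.7° and tilt of about 0.32.

```bash
python3 - <<'E'
from h import *
S=dict(np.load('side.npz'));T=dict(np.load('top.npz'))
a=cv2.resize(T['img'][180:265,140:255,::-1],None,fx=4,fy=4,interpolation=cv2.INTER_CUBIC)
b=cv2.resize(S['img'][145:240,180:260,::-1],(286,340),interpolation=cv2.INTER_CUBIC)
cv2.imwrite('pics/c2.png',np.hstack([a[:340],b]))
for n,f,seed in(('S',S,[(316,272),(348,257)]),('T',T,[(331,227),(330,200)])):
    w=pts(f); print(n,'pin px',[w[v,u].round(4).tolist() for u,v in seed])
    X,Y,Z=w[...,0],w[...,1],w[...,2]
    box=(X>.35)&(X<.75)&(Y>-.2)&(Y<.0)
    hsv=cv2.cvtColor(f['img'],cv2.COLOR_RGB2HSV)
    m=(box&(Z>.06)&(Z<.12)&(hsv[...,1]<70)).astype(np.uint8)
    k,l,st,c=cv2.connectedComponentsWithStats(m)
    for i in range(1,k):
        if st[i,4]>12:
            p=w[l==i]; print(n,'grey',st[i],p.mean(0).round(4),p.min(0).round(3),p.max(0).round(3)); q=p[p[:,2]>p[:,2].max()-.006]; print('  top',q.mean(0).round(4),len(q))
    m=box&(abs(Z-.05)<.006)&(hsv[...,1]<70); p=w[m]
    if len(p): print(n,'rest',len(p),p.mean(0).round(3),cv2.minAreaRect(p[:,:2].astype(np.float32)*1000))
# lock points in stand frame
y=-np.radians(9.7); O=np.array([.566,.248,0]); Rz=np.array([[np.cos(y),-np.sin(y),0],[np.sin(y),np.cos(y),0],[0,0,1]])
for n,f in(('S',S),('T',T)):
    p=(pts(f)-O)@Rz; q=p.reshape(-1,3); q=q[(q[:,1]<-.095)&(q[:,1]>-.17)&(abs(q[:,0])<.13)&(q[:,2]>.04)]
    print(n,len(q)); print((q[np.argsort(q[:,0])][::max(1,len(q)//45)]*1000).round().astype(int).tolist())
E
```

```text
S pin px [[0.5438, -0.127, 0.0872], [0.6213, -0.121, 0.0834]]
S grey [345 200  11   4  30] [ 0.7276 -0.0064  0.112 ] [ 0.716 -0.014  0.111] [ 0.739 -0.     0.114]
  top [ 0.7276 -0.0064  0.112 ] 30
S grey [340 214  20  15 226] [ 0.7176 -0.0169  0.0745] [ 0.704 -0.027  0.06 ] [ 0.742 -0.     0.088]
  top [ 0.7178 -0.0164  0.0847] 53
S grey [378 224  10  15  81] [ 0.748  -0.0815  0.0722] [ 0.744 -0.094  0.06 ] [ 0.75  -0.069  0.088]
  top [ 0.7486 -0.0813  0.0842] 13
S grey [344 250   9  18 118] [ 0.623  -0.1181  0.0796] [ 0.618 -0.123  0.06 ] [ 0.632 -0.109  0.093]
  top [ 0.6241 -0.1168  0.09  ] 35
S grey [310 258  13  26 289] [ 0.548  -0.1217  0.0869] [ 0.541 -0.13   0.06 ] [ 0.561 -0.106  0.103]
  top [ 0.5505 -0.1187  0.1002] 92
S grey [215 316  44  31 857] [ 0.3724 -0.1594  0.0756] [ 0.35  -0.177  0.06 ] [ 0.405 -0.131  0.084]
  top [ 0.3693 -0.1543  0.0808] 415
S rest 1598 [ 0.565 -0.126  0.052] ((571.4400024414062, -144.1619110107422), (424.1419677734375, 147.14373779296875), 25.066375732421875)
T pin px [[0.5519, -0.1195, 0.0957], [0.6245, -0.1169, 0.0904]]
T grey [288 155   6
[... 1848 characters left out ...]
, 180], [-60, -135, 183], [-57, -134, 183], [-55, -146, 178], [-53, -107, 191], [-51, -107, 191], [-48, -142, 176], [-46, -146, 128], [-44, -103, 191], [-42, -103, 193], [-39, -115, 199], [-37, -127, 198], [-35, -139, 200], [-33, -111, 196], [-30, -110, 196], [-28, -106, 184], [-26, -119, 194], [-24, -103, 183], [-22, -143, 193], [-18, -135, 192], [-16, -146, 187], [-13, -109, 195], [-11, -121, 197], [-9, -146, 200], [-7, -148, 129], [-5, -130, 198], [-2, -129, 197], [0, -97, 148], [2, -128, 198], [5, -140, 198], [7, -146, 180], [10, -115, 199], [12, -146, 153], [14, -138, 196], [17, -146, 124], [19, -137, 194], [22, -139, 198], [25, -141, 196], [33, -96, 97], [53, -100, 74], [70, -101, 51]]
```

View pics/c2.png

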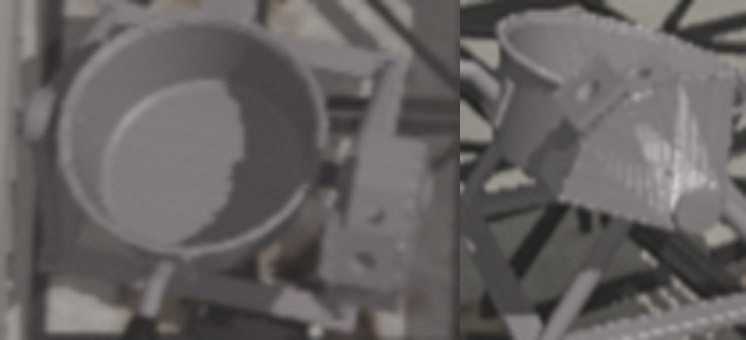

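Crop: the clevis hole is at (365,262) in the left panel and the quadrant's hole is offset from it at (375,213), so the pan is not level. Pin and rest numbers agree: pin axis at about (0.550,-0.117), grip top at 0.102. I'll refine the lock mouth next.

```bash
python3 - <<'E'
from h import *
y=-np.radians(9.7); O=np.array([.566,.248,0]); Rz=np.array([[np.cos(y),-np.sin(y),0],[np.sin(y),np.cos(y),0],[0,0,1]])
for n,px in(('top',(231.2,245.5)),('side',(180+586/400*0+ (586-460)/286*80,145+90/340*95))):
    f=dict(np.load(n+'.npz')); w=pts(f); K=f['mtx']
    v,u=np.indices(w.shape[:2]); d=np.hypot(u-px[0],v-px[1]); 
    q=((w-O)@Rz)[(d<7)]; 
    # plane of normal n with 35deg
    nn=np.array([-np.sin(.611),0,np.cos(.611)]); s=q@nn; 
    h,e=np.histogram(s,bins=np.arange(.1,.25,.003)); print(n,px,[(round(e[i],3),int(h[i])) for i in np.argsort(-h)[:5]])
    s0=np.median(s[(s>e[h.argmax()]-.003)&(s<e[h.argmax()]+.006)]); pl=q[abs(s-s0)<.003]
    A=pl-pl.mean(0); print('fit normal',np.linalg.svd(A,full_matrices=False)[2][2].round(3))
    nw=Rz@nn; C=-f['R'].T@f['t']; ray=f['R'].T@np.array([(px[0]-K[0,2])/K[0,0],(px[1]-K[1,2])/K[1,1],1])
    X=C+ray*((s0-(C-O)@nw)/(ray@nw)); print('mouth world',X.round(4),'stand',((X-O)@Rz).round(4))
    # pan rim check
    P=((w-O)@Rz).reshape(-1,3)
    if n=='top':
        g=(f['img'].max(2)<60); 
        # yaw from long stand rails low: points z 0.0-0.03?
        # trunnion boss / quadrant outer face y
        z=P[(P[:,1]<-.14)&(P[:,1]>-.16)&(abs(P[:,0])<.1)&(P[:,2]>.1)]
        print('outer face fit (x->y)',np.polyfit(z[:,0],z[:,1],1))
f=dict(np.load('side.npz')); P=((pts(f)-O)@Rz).reshape(-1,3)
z=P[(P[:,1]<-.139)&(P[:,1]>-.150)&(abs(P[:,0]+.01)<.05)&(P[:,2]>.12)&(P[:,2]<.19)]
print('side outer face',np.polyfit(z[:,0],z[:,1],1),len(z))
print(r.observe()['tcp_pos'])
E
```

```text
top (231.2, 245.5) [(np.float64(0.181), 66), (np.float64(0.184), 60), (np.float64(0.175), 11), (np.float64(0.178), 5), (np.float64(0.172), 4)]
fit normal [-0.579 -0.008  0.815]
mouth world [0.495  0.1342 0.1889] stand [-0.0508 -0.1241  0.1889]
outer face fit (x->y) [-0.01847753 -0.14490462]
side (215.24475524475525, 170.14705882352942) [(np.float64(0.184), 115), (np.float64(0.181), 21), (np.float64(0.178), 9), (np.float64(0.175), 2), (np.float64(0.187), 2)]
fit normal [-0.576 -0.006  0.817]
mouth world [0.4946 0.1354 0.1903] stand [-0.0514 -0.123   0.1903]
side outer face [-0.01324735 -0.1454728 ] 1236
[ 0.28870276 -0.58165172  0.22575625]
```

play_rows(deltas=[[1, [0.018, 0.034, 0.008], -4.6], [1, [0.018, 0.034, 0.008], -4.6], [1, [0.018, 0.034, 0.008], -4.6], [1, [0.018, 0.034, 0.008], -4.6], [1, [0.018, 0.034, 0.008], -4.6], [1, [0.018, 0.034, 0.008], -4.6], [1, [0.018, 0.034, 0.008], -4.6], [1, [0.018, 0.034, 0.008], -4.6]])

```text
time_s: 0.77
tcp_pos: [0.4333, -0.3082, 0.2909]
orientation: [0.996, -0.093, -0.0, -0.0]
ft_force: [1.4, 0.1, -1.1]
finger_gap: 0.466
grip_force: 0.0
```

play_rows(deltas=[[1, [0.002, 0.04, 0], 0], [1, [0.002, 0.04, 0], 0], [1, [0.002, 0.04, 0], 0], [1, [0.002, 0.04, 0], 0], [1, [0.002, 0.04, 0], 0], [1, [0.002, 0.04, 0], 0], [1, [0.002, 0.04, 0], 0], [1, [0.002, 0.04, 0], 0]])

```text
time_s: 1.43
tcp_pos: [0.4484, 0.0116, 0.2907]
orientation: [0.996, -0.091, 0.0, 0.0]
ft_force: [1.0, 0.9, -0.6]
finger_gap: 0.004
grip_force: 0.0
```

play_rows(deltas=[[1, [-0.005, 0.033, 0], 0], [1, [-0.005, 0.033, 0], 0], [1, [-0.005, 0.033, 0], 0], [1, [-0.005, 0.033, 0], 0], [1, [-0.005, 0.033, 0], 0], [1, [-0.005, 0.033, 0], 0], [1, [-0.005, 0.033, 0], 0], [1, [-0.005, 0.033, 0], 0]])

```text
time_s: 2.1
tcp_pos: [0.4085, 0.275, 0.2905]
orientation: [0.996, -0.091, -0.0, 0.0]
ft_force: [1.4, -0.3, -0.9]
finger_gap: 0.007
grip_force: 0.0
```

play_rows(deltas=[[1, [0, 0, -0.03], 0], [1, [0, 0, -0.03], 0], [1, [0, 0, -0.03], 0], [1, [0, 0, -0.012], 0], [1, [0, 0, -0.012], 0], [1, [0, 0, -0.012], 0], [1, [0, 0, -0.012], 0], [1, [0, 0, -0.008], 0]])

```text
time_s: 2.77
tcp_pos: [0.408, 0.2735, 0.1435]
orientation: [0.996, -0.09, -0.001, 0.001]
ft_force: [-1.2, -0.9, 2.6]
finger_gap: -0.0
grip_force: 0.9
```

Contact at about 2 N. I'll press on to the stop.

play_rows(deltas=[[1, [0, 0, -0.004], 0], [1, [0, 0, -0.003], 0], [1, [0, 0, -0.003], 0], [1, [0, 0, -0.002], 0], [1, [0, 0, -0.002], 0], [1, [0, 0, 0], 0], [1, [0, 0, 0], 0], [1, [0, 0, 0], 0]])

```text
time_s: 3.43
tcp_pos: [0.4092, 0.2739, 0.1346]
orientation: [0.996, -0.091, 0.001, 0.0]
ft_force: [-12.9, -7.7, 35.9]
finger_gap: 0.009
grip_force: 18.4
```

play_rows(deltas=[[1, [0, 0, 0.03], 0], [1, [0, 0, 0.04], 0], [1, [0, 0, 0.04], 0], [1, [0, 0, 0.04], 0], [0.4, [0.013, -0.036, 0], 0], [0.4, [0.013, -0.036, 0], 0], [0.4, [0.013, -0.036, 0], 0], [0.4, [0.013, -0.036, 0], 0]])

```text
time_s: 4.1
tcp_pos: [0.462, 0.1282, 0.2818]
orientation: [0.996, -0.09, 0.001, -0.0]
ft_force: [0.3, 0.1, 0.0]
finger_gap: 0.243
grip_force: 0.0
```

play_rows(deltas=[[0.4, [0.013, -0.036, 0], 0], [0.4, [0.013, -0.036, 0], 0], [0.4, [0.013, -0.036, 0], 0], [0.4, [0.013, -0.036, 0], 0], [0.4, [0.013, -0.036, 0], 0], [0.4, [0.013, -0.036, 0], 0], [0.4, [0.013, -0.036, 0], 0], [0.4, [0, 0, -0.03], 0]])

```text
time_s: 4.77
tcp_pos: [0.5575, -0.1336, 0.2564]
orientation: [0.995, -0.096, 0.007, 0.003]
ft_force: [1.7, -2.4, -0.0]
finger_gap: 0.601
grip_force: 0.0
```

```bash
python3 - <<'E'
from h import *
S=grab('side');T=grab('top')
a=cv2.resize(T['img'][170:270,140:260,::-1],(480,400),interpolation=cv2.INTER_CUBIC)
b=cv2.resize(S['img'][130:300,120:256,::-1],(320,400),interpolation=cv2.INTER_CUBIC)
cv2.imwrite('pics/c3.png',np.hstack([a,b])); print(r.observe()['tcp_pos'])
E
```

```text
[ 0.54993669 -0.12478906  0.2472972 ]
```

View pics/c3.png

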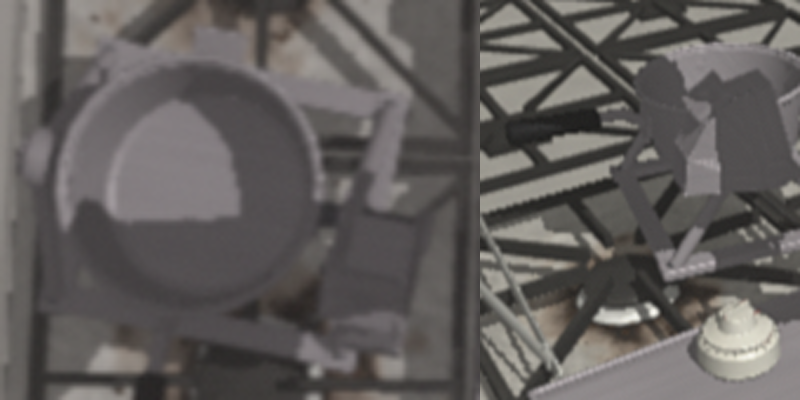

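The pan looks level in the image: the rim lies evenly and the handle is horizontal at (560,125). Next I descend on the pin.

play_rows(deltas=[[0.4, [0.001, 0.008, -0.03], 0], [0.4, [0, 0, -0.04], 0], [0.4, [0, 0, -0.04], 0], [0.4, [0, 0, -0.02], 0], [0.4, [0, 0, 0], 0], [0.4, [0, 0, 0], 0], [0.4, [0, 0, 0], 0], [0.4, [0, 0, 0], 0]])

```text
time_s: 5.53
tcp_pos: [0.5553, -0.1142, 0.1235]
orientation: [0.996, -0.09, 0.002, 0.0]
ft_force: [0.1, -0.8, 0.4]
finger_gap: 0.601
grip_force: 0.0
```

```bash
python3 - <<'E'
from h import *
S=grab('side');T=grab('top'); save(S,'c4.png',(250,150,400,310),3.6); o=r.observe(); print(o['tcp_pos'],o['orientation'])
print(proj(S,o['tcp_pos']),proj(S,[.551,-.117,.102]))
E
```

```text
[ 0.55474098 -0.11435638  0.12302081] [ 9.95888229e-01 -9.05678352e-02  2.01744779e-03  1.79755558e-04]
[317.20081147 248.9405849 ] [315.99342647 260.57541582]
```

View pics/c4.png

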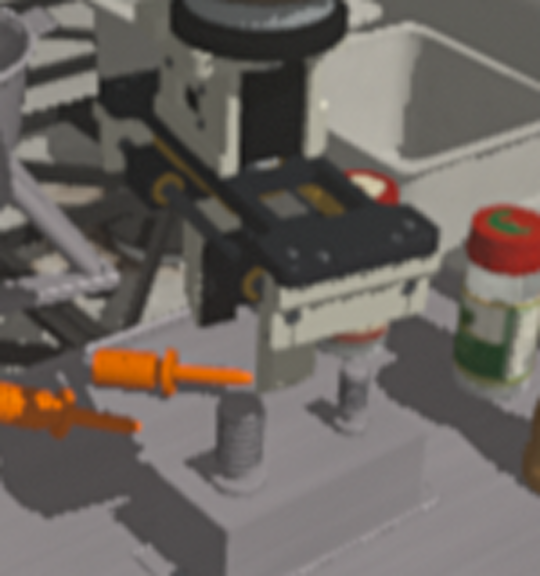

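The side view shows both orange look-alikes lying at (170,370) and (70,410). They stood on their noses at the start, and my tool was never near them. I'll locate them to keep clear. The pin is at (240,430), just under the fingers.

```bash
python3 - <<'E'
from h import *
for n in('side','top'):
    f=dict(np.load(n+'.npz')); w=pts(f); hsv=cv2.cvtColor(f['img'],cv2.COLOR_RGB2HSV)
    m=((hsv[...,1]>170)&(hsv[...,0]<14)&(hsv[...,2]>100)&(w[...,0]<.68)&(w[...,1]<.2)).astype(np.uint8)
    k,l,st,c=cv2.connectedComponentsWithStats(m)
    for i in range(1,k):
        if st[i,4]>20:
            p=w[l==i];p=p[np.isfinite(p[:,0])]; print(n,c[i].round(),np.percentile(p,3,0).round(3),np.percentile(p,97,0).round(3))
    X=w; 
    for g in ([.551,-.117],):
        q=w.reshape(-1,3); q=q[(np.hypot(q[:,0]-g[0],q[:,1]-g[1])<.02)&(q[:,2]>.065)&(q[:,2]<.11)]; print(n,len(q),(q.min(0)+q.max(0))/2,q.max(0)-q.min(0))
E
```

```text
side [294. 253.] [ 0.573 -0.017  0.011] [0.635 0.043 0.031]
side [264. 264.] [ 0.49  -0.005  0.012] [0.563 0.024 0.047]
side 279 [ 0.55089956 -0.11799315  0.08397709] [0.02167206 0.02228355 0.03704923]
top [276. 210.] [ 0.581 -0.007  0.019] [0.633 0.048 0.031]
top [281. 236.] [0.517 0.005 0.027] [0.539 0.019 0.042]
top [277. 245.] [0.494 0.013 0.04 ] [0.511 0.03  0.051]Traceback (most recent call last):
  File "<stdin>", line 11, in <module>
    return umr_minimum(a, axis, None, out, keepdims, initial, where)
ValueError: zero-size array to reduction operation minimum which has no identity
```

The orange pins lie clear at y > -0.02. The pin's axis is confirmed at (0.551,-0.118), grip centre z 0.084.

play_rows(deltas=[[0.4, [-0.004, -0.003, 0], 0], [0.4, [0, 0, -0.025], 0], [0.4, [0, 0, -0.02], 0], [0.4, [0, 0, -0.01], 0], [0.4, [0, 0, 0], 0], [1, [0, 0, 0], 0], [1, [0, 0, 0], 0], [1, [0, 0, 0], 0]])

```text
time_s: 6.3
tcp_pos: [0.5502, -0.1174, 0.067]
orientation: [0.996, -0.091, 0.001, 0.0]
ft_force: [-0.3, -0.1, 0.1]
finger_gap: 0.429
grip_force: 0.0
```

play_rows(deltas=[[1, [0, 0, 0], 0], [1, [0, 0, 0], 0], [1, [0, 0, 0], 0], [1, [0, 0, 0.005], 0], [1, [0, 0, 0.01], 0], [1, [0, 0, 0.01], 0], [1, [0, 0, 0], 0], [1, [0, 0, 0], 0]])

```text
time_s: 6.97
tcp_pos: [0.5497, -0.1174, 0.0919]
orientation: [0.996, -0.091, 0.001, 0.0]
ft_force: [0.2, -0.4, -1.7]
finger_gap: 0.232
grip_force: 30.0
```

play_rows(deltas=[[1, [0, 0, 0.012], 0], [1, [-0.007, 0.0013, 0], 0], [1, [-0.007, 0.0013, -0.001], 0], [1, [-0.007, 0.0013, -0.001], 0], [1, [-0.007, 0.0013, -0.001], 0], [1, [-0.007, 0.0013, -0.001], 0], [1, [-0.006, 0.001, -0.002], 0], [1, [0, 0, 0], 0]])

```text
time_s: 7.63
tcp_pos: [0.5053, -0.1093, 0.096]
orientation: [0.996, -0.091, -0.002, -0.0]
ft_force: [0.2, 0.2, 3.5]
finger_gap: 0.229
grip_force: 30.0
```

play_rows(deltas=[[1, [0, 0, 0.02], 0], [1, [0, 0, 0.03], 0], [1, [0, 0, 0.04], 0], [1, [0, 0, 0.04], 0], [1, [0, 0, 0.04], 0], [1, [0, 0, 0], 0], [1, [0, 0, 0], 0], [1, [0, 0, 0], 0]])

```text
time_s: 8.3
tcp_pos: [0.506, -0.1096, 0.2651]
orientation: [0.996, -0.091, -0.002, -0.0]
ft_force: [-0.2, -0.4, -2.1]
finger_gap: 0.227
grip_force: 30.0
```

```bash
python3 - <<'E'
from h import *
S=grab('side'); o=r.observe(); print(o['tcp_pos']); p=proj(S,o['tcp_pos']); print(p)
x,y=int(p[0]),int(p[1]); save(S,'c5.png',(x-60,y-50,x+70,y+60),4.5); print(x-60,y-50)
E
```

```text
[ 0.50569907 -0.10951968  0.26434153]
[292.56136435 179.68942873]
232 129
```

View pics/c5.png

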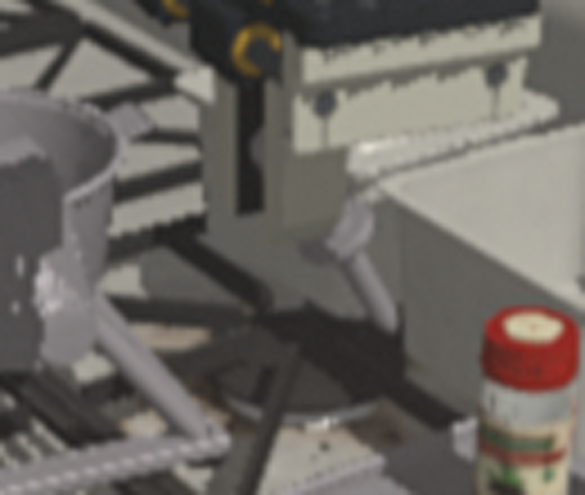

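The pin hangs tilted: flange at (350,230), shank running to the nose at (392,325). I'll measure its angle by casting rays onto the tilt plane.

```bash
cat > tilt.py <<'E'
from h import *
yw=-np.radians(10.4); ex=np.array([np.cos(yw),np.sin(yw),0]); ey=np.array([-np.sin(yw),np.cos(yw),0])
def onplane(f,px,P):
    K=f['mtx'];C=-f['R'].T@f['t'];d=f['R'].T@np.array([(px[0]-K[0,2])/K[0,0],(px[1]-K[1,2])/K[1,1],1])
    X=C+d*((P-C)@ey)/(d@ey); v=X-P; return v@ex,v[2]
E
python3 - <<'E'
from tilt import *
f=dict(np.load('side.npz')); P=np.array([.5057,-.1095,.2643+.0188])
for c in((365,255),(387,315),(392,325)): print(c,np.round(onplane(f,(232+c[0]/4.5,129+c[1]/4.5),P),4))
w=pts(f)[180:203,305:325].reshape(-1,3)-P
q=np.stack([w@ex,w@ey,w[:,2]],1); q=q[(abs(q[:,1])<.012)&(q[:,2]<-.025)&(q[:,2]>-.1)&(q[:,0]>0)&(q[:,0]<.09)]
print(len(q)); s=q[np.hypot(q[:,0],q[:,2])>.04]; c=s-s.mean(0); v=np.linalg.svd(c,full_matrices=False)[2][0]; print(s.mean(0),v,np.degrees(np.arctan2(v[0],-v[2])), 'far',q[np.argmax(np.hypot(q[:,0],q[:,2]))])
E
```

```text
(365, 255) [ 0.035  -0.0358]
(387, 315) [ 0.0445 -0.0612]
(392, 325) [ 0.0467 -0.0657]
118
[ 0.03475565 -0.00362686 -0.04685893] [ 0.48727519  0.02535672 -0.87288025] 29.17192805586928 far [ 0.04844949  0.00047502 -0.06410323]
```

play_rows(deltas=[[1, [-0.008, 0.028, 0.011], 0], [1, [-0.009, 0.035, 0], 0], [1, [-0.009, 0.035, 0], 0], [1, [-0.009, 0.035, 0], 0], [1, [-0.009, 0.035, 0], 0], [1, [-0.009, 0.035, 0], 0], [1, [-0.007, 0.031, 0], 0], [1, [-0.004, 0.02, 0], 0]])

```text
time_s: 9.02
tcp_pos: [0.4408, 0.1473, 0.2754]
orientation: [0.996, -0.089, -0.003, 0.0]
ft_force: [-0.5, -0.4, -0.4]
finger_gap: 0.228
grip_force: 30.0
```

play_rows(deltas=[[1, [0, 0, -0.01], 0], [1, [0, 0, -0.01], 0], [1, [0, 0, 0], 0], [1, [0, 0, 0], 0], [1, [0, 0, 0], 0], [1, [0, 0, 0], 0], [1, [0, 0, 0], 0], [1, [0, 0, 0], 0]])

```text
time_s: 9.68
tcp_pos: [0.4444, 0.144, 0.2581]
orientation: [0.996, -0.091, 0.0, -0.0]
ft_force: [0.3, 0.6, -1.6]
finger_gap: 0.229
grip_force: 30.0
```

```bash
python3 - <<'E'
from tilt import *
S=grab('side'); o=r.observe(); t=o['tcp_pos']; print(t, o['orientation']); 
M=np.array([.495,.135,.1895]); p=proj(S,M); print('mouth',p); x,y=int(p[0])-50,int(p[1])-65
save(S,'c6.png',(x,y,x+100,y+100),6); print(x,y)
P=t+[0,0,.0188]
for s in(0,29,45,60,76): print(s,((proj(S,P+s/1000*(.574*ex-np.array([0,0,.819])))-[x,y])*6).round(),end=' ')
w=pts(S).reshape(-1,3)-P
q=np.stack([w@ex,w@ey,w[:,2]],1); q=q[(abs(q[:,1])<.012)&(q[:,2]<-.025)&(q[:,2]>-.075)&(q[:,0]>0)&(q[:,0]<.07)]
print(len(q)); print((q[np.argsort(-q[:,2])][::max(1,len(q)//40)]*1000).round().astype(int).tolist())
E
```

```text
[0.44434574 0.14408549 0.2580625 ] [ 9.95856572e-01 -9.09371500e-02  3.39723311e-04 -8.42342501e-05]
mouth [215.54514874 170.54151816]
165 105
0 [118. 160.] 29 [179. 225.] 45 [212. 260.] 60 [242. 293.] 76 [274. 326.] 113
[[16, -4, -25], [14, -3, -25], [14, 5, -26], [12, 6, -26], [12, -10, -26], [21, -12, -27], [11, -7, -27], [28, -6, -28], [27, -5, -29], [10, -1, -29], [14, -8, -29], [24, -6, -30], [28, -4, -31], [24, -5, -32], [30, -5, -33], [28, -4, -33], [32, -4, -34], [28, -6, -34], [30, -5, -35], [32, -4, -36], [28, -5, -37], [25, -2, -37], [27, -7, -38], [34, -4, -38], [29, -6, -39], [26, -3, -39], [35, -6, -40], [33, -6, -41], [38, -2, -41], [35, -4, -42], [31, -5, -43], [33, -5, -44], [35, -4, -44], [31, -5, -45], [36, -6, -45], [38, -4, -47], [41, -2, -48], [33, -2, -49], [40, -4, -49], [40, -6, -50], [39, -3, -51], [43, 1, -51], [34, -4, -52], [40, -5, -53], [42, -4, -53], [36, -4, -54], [40, -5, -55], [43, -5, -55], [39, -5, -57], [38, -2, -58], [37, 0, -58], [43, -6, -59], [45, -5, -60], [38, 0, -61], [43, -3, -62], [45, -3, -63], [44, -2, -65]]
```

View pics/c6.png

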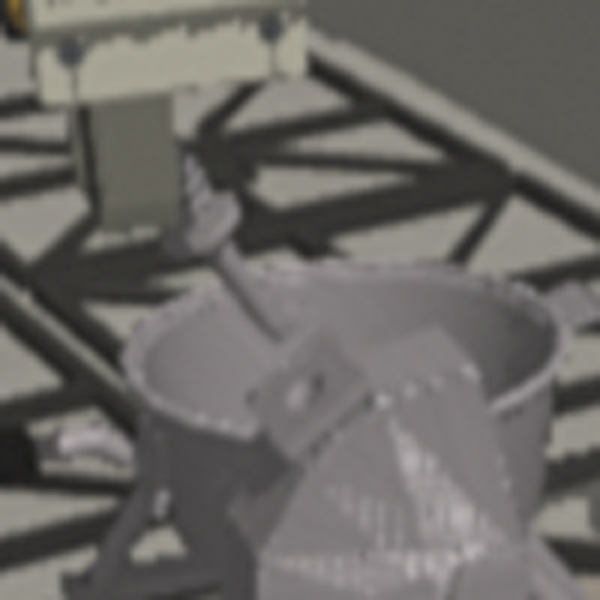

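The crop shows the clevis hole at (303,393), exactly where predicted, and the pan's hole is lined up behind it. The pin leans about 27° rather than 35° (shank (225,250)→(280,335)) and sits about 10 mm off the pad centre. The 12.5 mm holes allow the first ~18 mm even so. I'll start it there, then regrip.

play_rows(deltas=[[1, [0.003, -0.0005, -0.006], 0], [1, [0, 0, -0.006], 0], [1, [0, 0, -0.006], 0], [1, [0.0015, 0, -0.0025], 0], [1, [0.0015, -0.0003, -0.0025], 0], [1, [0, 0, 0], 0], [1, [0, 0, 0], 0], [1, [0, 0, 0], 0]])

```text
time_s: 10.4
tcp_pos: [0.4502, 0.1436, 0.2349]
orientation: [0.996, -0.091, 0.0, -0.0]
ft_force: [0.1, -0.5, -1.5]
finger_gap: 0.229
grip_force: 30.0
```

```bash
python3 - <<'E'
from tilt import *
S=grab('side'); o=r.observe(); print(o['tcp_pos'],o['ft_force'],o['grip_force']); save(S,'c7.png',(180,125,250,195),7)
E
```

```text
[0.45019499 0.14362706 0.23492235] [ 0.90770986  1.50238576 -1.4830963 ] 29.997989237308502
```

View pics/c7.png

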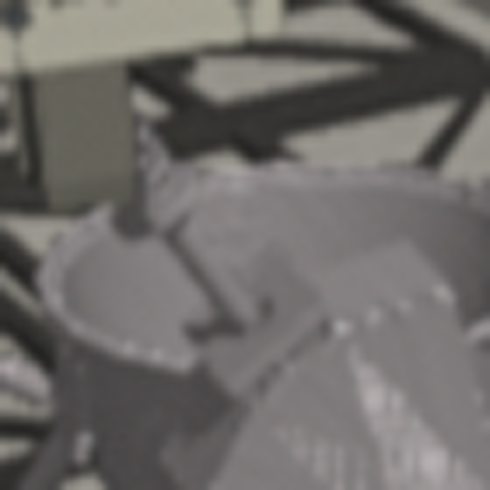

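The nose is at the mouth of the hole, (250,325), with no force. I'll insert along the pin's axis.

play_rows(deltas=[[1, [0.0015, -0.0003, -0.0025], 0], [1, [0.0015, -0.0003, -0.0025], 0], [1, [0.0015, -0.0003, -0.0025], 0], [1, [0.0015, -0.0003, -0.0025], 0], [1, [0, 0, 0], 0], [1, [0, 0, 0], 0], [1, [0, 0, 0], 0], [1, [0, 0, 0], 0]])

```text
time_s: 11.12
tcp_pos: [0.4562, 0.1424, 0.2248]
orientation: [0.996, -0.091, 0.0, -0.0]
ft_force: [0.8, -0.5, -0.7]
finger_gap: 0.231
grip_force: 30.0
```

play_rows(deltas=[[1, [0.0015, -0.0003, -0.0025], 0], [1, [0.0015, -0.0003, -0.0025], 0], [1, [0.0015, -0.0003, -0.0025], 0], [1, [0, 0, 0], 0], [1, [0, 0, 0], 0], [1, [0, 0, 0], 0], [1, [0, 0, 0], 0], [1, [0, 0, 0], 0]])

```text
time_s: 11.78
tcp_pos: [0.4607, 0.1415, 0.2173]
orientation: [0.996, -0.091, 0.0, -0.0]
ft_force: [1.9, 1.0, -1.5]
finger_gap: 0.232
grip_force: 30.0
```

play_rows(deltas=[[1, [0.0017, -0.0003, -0.0024], 0], [1, [0.0017, -0.0003, -0.0024], 0], [1, [0.0017, -0.0003, -0.0024], 0], [1, [0, 0, 0], 0], [1, [0, 0, 0], 0], [1, [0, 0, 0], 0], [1, [0, 0, 0], 0], [1, [0, 0, 0], 0]])

```text
time_s: 12.45
tcp_pos: [0.4657, 0.1405, 0.21]
orientation: [0.996, -0.091, 0.0, -0.0]
ft_force: [2.7, 1.8, -1.3]
finger_gap: 0.233
grip_force: 30.0
```

play_rows(deltas=[[1, [0.0017, -0.0003, -0.0024], 0], [1, [0.0017, -0.0003, -0.0024], 0], [1, [0.0017, -0.0003, -0.0024], 0], [1, [0, 0, 0], 0], [1, [0, 0, 0], 0], [1, [0, 0, 0], 0], [1, [0, 0, 0], 0], [1, [0, 0, 0], 0]])

```text
time_s: 13.12
tcp_pos: [0.4706, 0.1397, 0.2026]
orientation: [0.996, -0.091, -0.0, -0.0]
ft_force: [2.9, 3.5, -3.1]
finger_gap: 0.234
grip_force: 30.0
```

```bash
python3 - <<'E'
from tilt import *
# where is the grip/flange: points in lock frame (along n, across), side view
S=grab('side'); o=r.observe(); print(o['tcp_pos'],o['ft_force'])
M=np.array([.495,.135,.1895]); n=-.5736*ex+np.array([0,0,.8192]); c=.8192*ex+np.array([0,0,.5736])
w=pts(S).reshape(-1,3)-M; q=np.stack([w@n,w@c,w@ey],1)*1000
q=q[(q[:,0]>3)&(q[:,0]<75)&(abs(q[:,1])<25)&(abs(q[:,2])<16)]
for a in range(3,72,4):
    s=q[(q[:,0]>=a)&(q[:,0]<a+4)]
    if len(s): print(a,len(s),s[:,1:].min(0).round(),s[:,1:].max(0).round())
E
```

```text
[0.47067345 0.13968686 0.20270997] [ 2.50255357  1.82306964 -3.08689972]
3 8 [ -5. -11.] [15. -4.]
7 40 [ -9. -16.] [16.  7.]
11 29 [-10. -14.] [11.  6.]
15 9 [  0. -10.] [13. -2.]
19 11 [ -2. -13.] [15. -4.]
23 11 [ -1. -16.] [15. -2.]
27 8 [-19. -15.] [16. -2.]
31 13 [-20. -15.] [16. 16.]
35 9 [-16. -14.] [-11.  15.]
39 5 [-14. -16.] [-9. 13.]
43 7 [-11.  10.] [-6. 15.]
47 9 [ -9. -15.] [-4. 16.]
51 6 [ -5. -16.] [-1. 13.]
55 1 [ -3. -14.] [ -3. -14.]
```

The flange is at about 7 mm above the plate. I'll push it on home.

play_rows(deltas=[[1, [0.0017, -0.0003, -0.0024], 0], [1, [0.0017, -0.0003, -0.0024], 0], [1, [0.0017, -0.0003, -0.0024], 0], [1, [0, 0, 0], 0], [1, [0, 0, 0], 0], [1, [0, 0, 0], 0], [1, [0, 0, 0], 0], [1, [0, 0, 0], 0]])

```text
time_s: 13.83
tcp_pos: [0.4724, 0.1397, 0.1964]
orientation: [0.996, -0.09, -0.003, 0.001]
ft_force: [-14.0, 4.5, 15.6]
finger_gap: 0.233
grip_force: 30.0
```

```bash
cat > chk.py <<'E'
from tilt import *
S=grab('side'); o=r.observe(); print(o['tcp_pos'],o['ft_force'])
M=np.array([.495,.135,.1895]); n=-.5736*ex+np.array([0,0,.8192]); c=.8192*ex+np.array([0,0,.5736])
w=pts(S).reshape(-1,3)-M; q=np.stack([w@n,w@c,w@ey],1)*1000
q=q[(q[:,0]>-6)&(q[:,0]<60)&(abs(q[:,1])<25)&(abs(q[:,2])<20)]
for a in range(-6,56,2):
    s=q[(q[:,0]>=a)&(q[:,0]<a+2)]
    if len(s): print(a,len(s),s[:,1:].min(0).round(),s[:,1:].max(0).round())
E
python3 chk.py
```

```text
[0.47247396 0.13967499 0.19641227] [-13.6739777    2.14899962  15.84779796]
-6 8 [-11. -18.] [19.  8.]
-4 23 [-16. -19.] [ 19. -15.]
-2 19 [-17. -20.] [14. 16.]
0 76 [-17. -19.] [19. 20.]
2 14 [-11. -17.] [17.  2.]
4 29 [ -8. -15.] [15.  7.]
6 24 [-10. -12.] [14.  8.]
8 9 [-3. -8.] [ 8. -2.]
10 2 [ 0. -8.] [ 3. -5.]
12 2 [ 2. -8.] [ 6. -8.]
14 9 [ -6. -15.] [13.  1.]
16 7 [ -8. -14.] [11. -5.]
18 6 [ -9. -20.] [13. -3.]
20 8 [-14. -19.] [11. -5.]
22 6 [-16. -20.] [12. -7.]
24 8 [-18. -20.] [13. 13.]
26 7 [-21. -20.] [-13.  13.]
28 7 [-20. -19.] [-14.  20.]
30 5 [-20. -15.] [-15.  18.]
32 7 [-17. -14.] [-10.  17.]
34 5 [-16. -16.] [-11.  12.]
36 4 [-15. -16.] [-10.  13.]
38 5 [-14. -15.] [-9. 12.]
40 3 [-12.  11.] [-10.  19.]
42 6 [-11. -20.] [-7. 19.]
44 4 [-9. 11.] [-6. 17.]
46 3 [ -7. -12.] [-4.  3.]
48 2 [ -6. -13.] [-5. -2.]
50 1 [ -4. -14.] [ -4. -14.]
52 1 [ -3. -15.] [ -3. -15.]
54 1 [ -2. -15.] [ -2. -15.]
```

Contact force of 21 N along the hole axis; the flange is on the plate. Next I release and back off upwards.

play_rows(deltas=[[0.45, [-0.001, 0, 0.002], 0], [0.45, [0, 0, 0], 0], [0.45, [0, 0, 0], 0], [0.45, [0, 0, 0], 0], [0.45, [0, 0, 0], 0], [0.45, [0, 0, 0.02], 0], [0.45, [0, 0, 0.03], 0], [0.45, [0, 0, 0.04], 0]])

```text
time_s: 14.55
tcp_pos: [0.473, 0.1377, 0.286]
orientation: [0.996, -0.091, -0.003, 0.001]
ft_force: [0.5, -0.1, -0.7]
finger_gap: 0.553
grip_force: 0.0
```

play_rows(deltas=[[1, [-0.02, 0, 0.03], 0], [1, [-0.02, -0.03, 0], 0], [1, [-0.02, -0.03, 0], 0], [1, [0, -0.03, 0], 0], [1, [0, 0, 0], 0], [1, [0, 0, 0], 0], [1, [0, 0, 0], 0], [1, [0, 0, 0], 0]])

```text
time_s: 15.22
tcp_pos: [0.4151, 0.0498, 0.3175]
orientation: [0.996, -0.09, -0.0, -0.0]
ft_force: [-0.5, 0.9, -0.2]
finger_gap: 0.029
grip_force: 0.0
```

```bash
python3 chk.py; python3 - <<'E'
from h import *
S=dict(np.load('side.npz')); T=grab('top')
a=cv2.resize(S['img'][120:200,170:250,::-1],(400,400),interpolation=cv2.INTER_CUBIC)
b=cv2.resize(T['img'][180:270,170:260,::-1],(400,400),interpolation=cv2.INTER_CUBIC)
cv2.imwrite('pics/c8.png',np.hstack([a,b]))
E
```

```text
[0.41503767 0.04987719 0.31741876] [0.03348956 0.20993253 0.53497249]
-6 10 [-11. -18.] [19.  9.]
-4 18 [-16. -20.] [ 19. -15.]
-2 25 [-17. -20.] [16. 16.]
0 80 [-17. -18.] [19. 19.]
2 13 [-12. -17.] [11. -3.]
4 16 [-14. -13.] [12.  7.]
6 30 [-12. -13.] [12.  6.]
8 18 [ -5. -12.] [12.  8.]
10 5 [-7. -7.] [ 8. -3.]
12 4 [-4. -9.] [ 5. -2.]
14 12 [-11. -11.] [ 8. -3.]
16 8 [-13.  -9.] [ 8. -0.]
18 11 [-11. -10.] [ 4. -5.]
20 11 [-14.  -9.] [8. 0.]
22 10 [-12. -11.] [ 6. -3.]
24 9 [-12. -11.] [ 8. -3.]
26 12 [ -7. -11.] [ 8. -0.]
28 13 [-14. -11.] [ 7. -0.]
30 10 [-11. -10.] [7. 2.]
32 10 [-14. -11.] [ 4. -5.]
34 14 [-14. -11.] [ 6. -2.]
36 8 [ -7. -12.] [ 6. -1.]
38 14 [-16. -10.] [ 6. -0.]
40 11 [-14. -12.] [ 5. -5.]
42 10 [-13. -11.] [ 6. -1.]
44 12 [-16. -11.] [ 4. -1.]
46 14 [-16. -10.] [6. 4.]
48 36 [-14. -12.] [3. 9.]
50 8 [ -8. -10.] [4. 7.]
```

The grip's top is at about 48–49 mm above the plate, where 47 mm is home, so I'll give it a push along the axis with shut fingers.

play_rows(deltas=[[1, [0.013, 0.031, 0], 0], [1, [0.013, 0.031, 0], 0], [1, [0.013, 0.031, -0.01], 0], [1, [0, 0, -0.028], 0], [1, [0, 0, -0.026], 0], [1, [0, 0, 0], 0], [1, [0, 0, 0], 0], [1, [0, 0, 0], 0]])

```text
time_s: 15.98
tcp_pos: [0.4544, 0.1421, 0.2546]
orientation: [0.996, -0.091, 0.0, -0.0]
ft_force: [-0.0, -0.4, 0.2]
finger_gap: 0.006
grip_force: 0.0
```

play_rows(deltas=[[1, [0.003, -0.0005, -0.0043], 0], [1, [0.003, -0.0005, -0.0043], 0], [1, [0.003, -0.0005, -0.0043], 0], [1, [0.003, -0.0005, -0.0043], 0], [1, [0.0015, -0.0002, -0.0022], 0], [1, [0, 0, 0], 0], [1, [0, 0, 0], 0], [1, [0, 0, 0], 0]])

```text
time_s: 16.65
tcp_pos: [0.4673, 0.1396, 0.2343]
orientation: [0.996, -0.091, -0.0, -0.0]
ft_force: [-0.7, 0.3, 0.0]
finger_gap: 0.006
grip_force: 0.0
```

play_rows(deltas=[[1, [0.0012, -0.0002, -0.0018], 0], [1, [0.0012, -0.0002, -0.0018], 0], [1, [0.0006, 0, -0.001], 0], [1, [0.0006, 0, -0.001], 0], [1, [0, 0, 0], 0], [1, [0, 0, 0], 0], [1, [0, 0, 0], 0], [1, [0, 0, 0], 0]])

```text
time_s: 17.32
tcp_pos: [0.4716, 0.1399, 0.2303]
orientation: [0.996, -0.09, 0.001, -0.0]
ft_force: [-3.2, 0.3, 11.2]
finger_gap: 0.01
grip_force: 5.4
```

play_rows(deltas=[[1, [0.001, 0, -0.0015], 0], [1, [0.001, 0, -0.0015], 0], [1, [0.0005, 0, -0.001], 0], [1, [0, 0, 0], 0], [1, [0, 0, 0], 0], [1, [0, 0, 0], 0], [1, [0, 0, 0], 0], [1, [0, 0, 0], 0]])

```text
time_s: 17.98
tcp_pos: [0.4747, 0.1402, 0.2298]
orientation: [0.996, -0.09, 0.002, -0.0]
ft_force: [-12.3, -1.7, 36.2]
finger_gap: 0.01
grip_force: 17.8
```

It is firm at 36 N with no further travel. I'll lift off, clear the area and check.

play_rows(deltas=[[1, [-0.003, 0, 0.01], 0], [1, [0, 0, 0.03], 0], [1, [0, 0, 0.04], 0], [1, [-0.015, -0.03, 0], 0], [1, [-0.015, -0.035, 0], 0], [1, [-0.015, -0.035, 0], 0], [1, [0, 0, 0], 0], [1, [0, 0, 0], 0]])

```text
time_s: 18.65
tcp_pos: [0.425, 0.0372, 0.3048]
orientation: [0.996, -0.093, 0.0, 0.0]
ft_force: [0.2, 0.2, 0.4]
finger_gap: 0.005
grip_force: 0.0
```

```bash
python3 chk.py | egrep -v '^(1|2|3)[0-9] '; python3 - <<'E'
from tilt import *
S=dict(np.load('side.npz')); T=grab('top')
a=cv2.resize(S['img'][125:195,175:245,::-1],(400,400),interpolation=cv2.INTER_CUBIC)
b=cv2.resize(S['img'][120:310,125:390,::-1],(400,400),interpolation=cv2.INTER_AREA)
cv2.imwrite('pics/c9.png',np.hstack([a,b]))
w=pts(S);hsv=cv2.cvtColor(S['img'],cv2.COLOR_RGB2HSV)
m=(hsv[...,2]<60)&(w[...,2]>.09)&(w[...,2]<.25)&(w[...,0]>.3)&(w[...,0]<.5)&(w[...,1]>.2)&(w[...,1]<.35)
p=w[m]; v=np.linalg.svd(p-p.mean(0),full_matrices=False)[2][0]; print('handle',m.sum(),p.mean(0).round(3),v.round(3))
E
```

```text
[0.42556769 0.03884762 0.30488216] [0.65842295 0.77652844 0.2412313 ]
-6 10 [-11. -18.] [19.  8.]
-4 15 [-16. -19.] [ 19. -14.]
-2 26 [-17. -20.] [19. 14.]
0 69 [-17. -19.] [19. 18.]
2 25 [-14. -19.] [19. 18.]
4 24 [-13. -14.] [11.  8.]
6 30 [-13. -13.] [13.  8.]
8 10 [-7. -7.] [6. 3.]
40 12 [-10. -10.] [ 9. -1.]
42 9 [-12. -12.] [ 8. -1.]
44 11 [ -8. -12.] [ 7. -4.]
46 28 [-12. -12.] [ 8. 10.]
48 27 [-12.  -8.] [7. 8.]
handle 386 [0.404 0.274 0.131] [-0.986  0.166 -0.003]
```

View pics/c9.png

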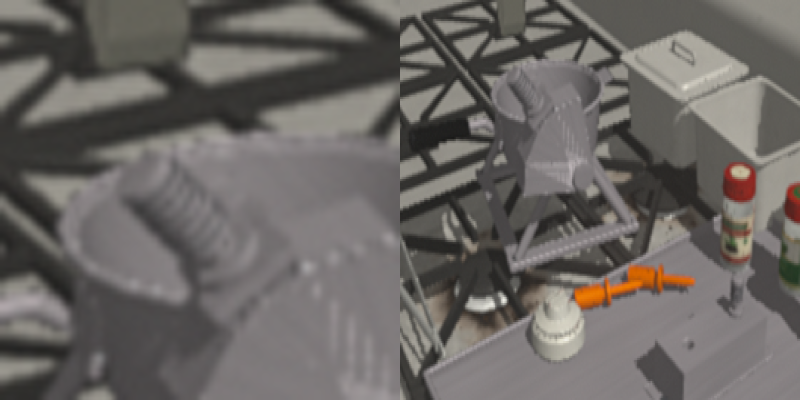

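The pin sits home: its flange is on the clevis plate at (230,265) and its grip stands at the hole's angle. The handle is level (slope 0.003), the small pin is still in the rest at (738,295), and the jars are in place. Handing in.

```bash
python3 -c "
from rig import r
print(r.finish_job())"
```

```text
the job is handed in; nothing more can be done
None
```

The pan is level on its stop and the lock pin is fully home in the lock; the small pin, jars, mill and timer were not touched, but the two orange look-alikes, upright at the start, now lie on the hob (tool never near them in its moves; cause not established), and I left them there.

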